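Fit the sprung roller into the outfeed stand

TASK

Take the loose outfeed roller from its wooden rest and fit it into the roller stand: press its sprung steel pin against the tall cheek so that the roller goes down between the two cheeks, feel for the recesses, and ease it back until the pin sits in the tall cheek's recess and the brass stub is fully home in the short cheek's recess. Do it gently, never forcing it hard against the stand or letting it snap, leave it level and let go; leave the other things on the bench alone.

Things in the scene. Friction and masses are not known exactly. Their poses are not given: they have to be found in the camera images.
- roller: Loose grey roller tube, 36 mm diameter, 122 mm long, 0.25 to 0.5 kg. Origin at the middle of the tube, on its axis; its y axis runs along it towards the sprung pin (red-banded end); the brass stub is at -y (black band). Free, it measures 182 mm over both tips. It lies level in the wooden rest, axis 50 mm above the bench.
- pin (a joint): How far the sprung pin is pushed into the roller, in m: 0 free, hard stop at 0.028. The spring pushes back with 2 N at 0, rising 0.18 N per mm (7 N at the hard stop), and is damped (60 N per m/s). With the roller home in the stand the pin is pushed in 6 mm.
- pin_tip (a point): Domed end of the sprung steel pin, 10 mm thick, on the roller's axis; the pin stands out 34 mm from the tube when free (tip 95 mm from the roller's origin). It drags as it slides on a cheek (friction about 0.5 to 0.7); when it meets the recess it drops in, the spring's push falls by about 1.4 N and the drag goes.
- stub_tip (a point): Domed end of the fixed brass stub, 10 mm thick, on the roller's axis; it stands out 26 mm from the tube (tip 87 mm from the roller's origin).
- stand: Roller stand fixed to the bench: plywood base 110 x 250 x 14 mm (x, y, z) with two upright aluminium cheeks facing each other across a gap of 160 mm along y, tall cheek at +y, short at -y. Each cheek is 24 mm thick in y, 64 mm wide in x; posts and knobs behind them reach y = 135 mm. Origin on the bench under the middle of the gap, z up. Roughly 3 kg.
- gap_mid (a point): Middle of the gap, on top of the stand's base, 14 mm above the bench. The cheeks' height was set by hand and is not measured: both recess centres lie at the same height, anywhere from 70 to 94 mm above the bench. A crossbar between the cheeks has its top 34 mm below the recess centres. With the roller home its origin is 1 mm from here towards the short cheek.
- tall_face (a point): Foot of the tall cheek's inner face, on the base, 14 mm above the bench, 80 mm from the gap's middle. The face has a square recess 16 x 16 mm, 8 mm deep, in the cheek's middle (x = 0); the plain face above it ends 66 mm over the recess centre. Thin orange marks on the cheek's side edges show the recess height, one on its top shows x = 0.
- short_face (a point): Foot of the short cheek's inner face, on the base, 14 mm above the bench, 80 mm from the gap's middle. Same recess (16 x 16 mm, 8 mm deep, x = 0) at the same height as the tall one's; this cheek ends 14 mm above the recess centre. Same orange marks.
- cradle: Wooden rest fixed to the bench, base 90 x 120 x 12 mm, with two V supports at y = +42 and -42 mm (14 mm thick in y, reaching 48 mm up); the roller lies in them along y. Free room for the fingers at its middle. Origin under its centre, on the bench.
- wax_tin: Bystander: yellow tin, 68 mm across, 50 mm tall; leave alone. Origin under its middle.
- mallet: Bystander: hammer lying flat; leave alone. Origin under its middle.
- driver: Bystander: screwdriver lying flat; leave alone. Origin under its middle.
- collar_a: Bystander: brass collar, 32 mm across, 12 mm thick; leave alone. Origin under its middle.
- collar_b: Bystander: steel collar, 32 mm across, 12 mm thick; leave alone. Origin under its middle.
- offcut: Bystander: pine offcut 90 x 44 x 44 mm; leave alone. Origin under its middle.
- pencil: Bystander: flat red carpenter's pencil, 170 mm; leave alone. Origin under its middle.
- tape: Bystander: yellow tape measure, 70 x 34 x 60 mm; leave alone. Origin under its middle.
There are look-alikes about, which are no part of the job. There is more than one size of the roller; the one meant has the size given above.

How it is judged:
By the outcome, as a careful person would: the job done as asked, in the order asked, and still so for the second after the job is handed in, with the robot touching nothing.
It also fails if it takes over 70 s, if anything falls off the work surface, if the arm or the gripper's body presses on something with over 40 N, if the wrist force passes 120 N, or if a joint passes its speed limit or range.

ROBOT

A 6-joint arm with a two-finger parallel gripper is mounted at the origin on the work surface. World frame = base frame: x ahead of the robot, y to its left, z up, the work surface at z = 0. Lengths are in m, angles in rad, forces in N, time in s.
With the tool pointing down it reaches from about 0.375 to 0.925 m from the base axis. Payload 5.7 kg.
Tool frame: the origin (TCP) lies at the very end of the fingers, on their centre line; the grasp point (between the pads) lies 19 mm behind it; z points along the fingers, y is the line along which they close (so a half turn about z gives the same grasp; the last joint's range is limited). The gripper opens to 88 mm and grips with 3 to 60 N. Pads are 20 mm wide; open, the fingers measure 115 mm over their backs; the gripper's body (75 mm by 178 mm) begins 61 mm behind the grasp point.
Start: joints at [1.037, 0.359, 1.51, -0, 1.272, -0.115], TCP at [0.244, 0.548, 0.223] pointing down, gripper open.
Joint ranges: [-2.97, 2.97], [-1.01, 2.36], [0.21, 2.38], [-0.96, 4.11], [0.2, 2.71], [-2.98, 2.98]. Speed limits (rad/s): [2.39, 2.39, 3.14, 3.14, 3.14, 3.14].

INTERFACE

Orientations are given as a unit quaternion [x, y, z, w].
In Python, from station import manip, claw, kin, cams, ticket gives the robot as it stands. Calls block until the motion is done:
- manip.move_pose(position, orientation): joint-space move of the TCP to a pose.
- manip.move_straight(position, v=0.15, attitude=None, threshold=None): straight line of the TCP; attitude=None keeps the orientation; v is the mean speed in m/s. With threshold (N) it stops when the force on the tool has changed by that much, and returns True; else False.
- manip.move_joints(angles): joint-space move.
- claw.gripper_to(opening, grasp_force=None): finger opening in m; grasp_force is the grip in N (None keeps the last); returns when the fingers have stopped.
- manip.sleep(seconds).
- kin.ik(position, orientation): joint angles nearest the present ones, or None.
- cams.read_camera(name): name is "side" or "top"; returns the picture (480x640x3 uint8, red, green, blue); there is no depth.
- cams.camera_params(name): a dict with "fx", "fy", "cx", "cy" (pixels), "rvec" (rotation vector, rad) and "tvec" (3), from world to camera coordinates, as OpenCV has them. Camera axes: x right, y down, z forward; pixel columns grow to the right and rows downward; lengths in m; the calibration is good to about 2 mm. A picture is of the moment at which its call begins. camera_params takes no time and is no camera call.
A pose or a line that the arm cannot do raises manip.IKError and nothing moves.
- ticket.sign_off(): hands the job in; it is judged then, once.
Readings, each from a call of its own:
- manip.get_time(): time.
- manip.get_joint_positions(): joint angles.
- manip.get_joint_velocities(): joint speeds.
- manip.get_tau(): joint torques, N m.
- manip.get_position(): TCP position.
- manip.get_orientation(): TCP orientation.
- manip.get_force(): force on the tool from outside, world axes, zero at the start.
- manip.get_moment(): the same for the moment, N m.
- manip.get_grip_width(): finger opening in m.
- manip.get_finger_force(): force on a finger pad.
Only numpy, scipy, OpenCV 4.12 (cv2) and the standard library are available. Lean on these libraries where they do the work, as an engineer would, in place of code of your own. Each camera call takes 0.05 s, during which the arm holds its last target. There are 200 camera calls.

## Working session

There is one attempt and no reset: what is moved stays moved. The work goes in short steps, each a Python script; the robot and the scene stay as the last script left them, time stands still between calls to the robot, and variables do not carry over. Pictures are saved under pics/ and viewed, at most 10 in all, crops included, and the job is handed in when it is done.

```bash
ls; mkdir -p pics
python3 - <<'E'
from station import manip, claw, kin, cams, ticket
import cv2,numpy as np
for n in("top","side"):
    im=cams.read_camera(n); cv2.imwrite(f"pics/{n}0.png",im[:,:,::-1])
    p=cams.camera_params(n); R=cv2.Rodrigues(np.array(p["rvec"]))[0]
    print(n,p, -R.T@np.array(p["tvec"]))
print(manip.get_orientation(),manip.get_time(),manip.get_grip_width(),manip.get_force())
E
```

```text
pics
top {'fx': 442.38579258704164, 'fy': 442.38579258704164, 'cx': 320.2116508444856, 'cy': 240.40354749240137, 'rvec': array([ 2.15580584, -2.05873951,  0.22607917]), 'tvec': array([-0.02923803,  0.53065072,  0.97251823])} [ 0.31232594 -0.01065518  1.06328534]
side {'fx': 578.4341036206571, 'fy': 578.4341036206571, 'cx': 315.589530914746, 'cy': 236.61410965027838, 'rvec': array([ 0.07832175, -2.92563671,  1.04700041]), 'tvec': array([0.54487195, 0.09047598, 1.24793676])} [0.48691109 0.75213269 1.02938404]
[ 2.07871835e-01  9.78155727e-01 -7.72295399e-04 -2.78032140e-04] 0.1 0.08768761659691644 [-0.56655481 -0.13903116  0.24599569]
```

View pics/top0.png

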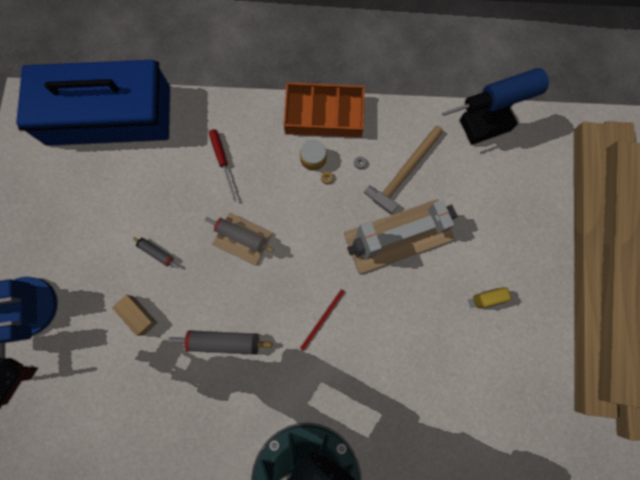

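View pics/side0.png

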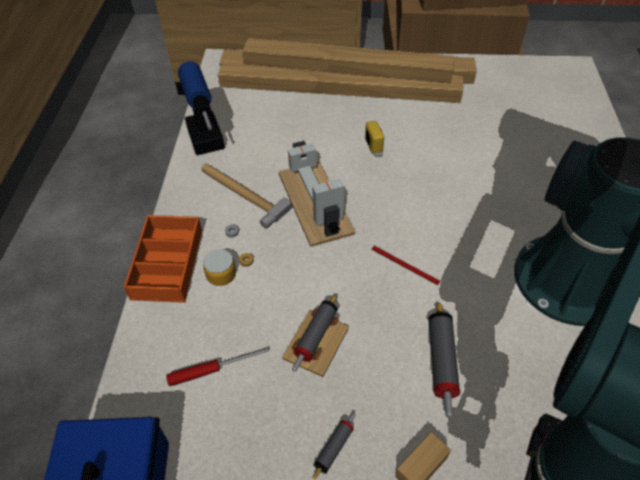

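The roller in the rest is at top px (241,236) and side px (317,328). The stand is at top px (402,235) and side px (317,190). I'll enlarge both.

Run:
```python
import cv2,numpy as np
def crop(im,x,y,w,h,s): return cv2.resize(im[y:y+h,x:x+w],None,fx=s,fy=s,interpolation=cv2.INTER_CUBIC)
t=cv2.imread("pics/top0.png");s=cv2.imread("pics/side0.png")
# top: x0=200,y0=190 -> 270x90 scale... stacked two rows
a=crop(t,335,190,133,90,6)   # stand
cv2.imwrite("pics/stand_top.png",a)
cv2.imwrite("pics/stand_side.png",crop(s,270,130,100,120,5))
b=np.hstack([crop(t,200,205,80,65,5),crop(s,280,285,75,65,5)])
cv2.imwrite("pics/roller.png",b); print(a.shape,b.shape)
```

```text
(540, 798, 3) (325, 775, 3)
```

View pics/stand_top.png

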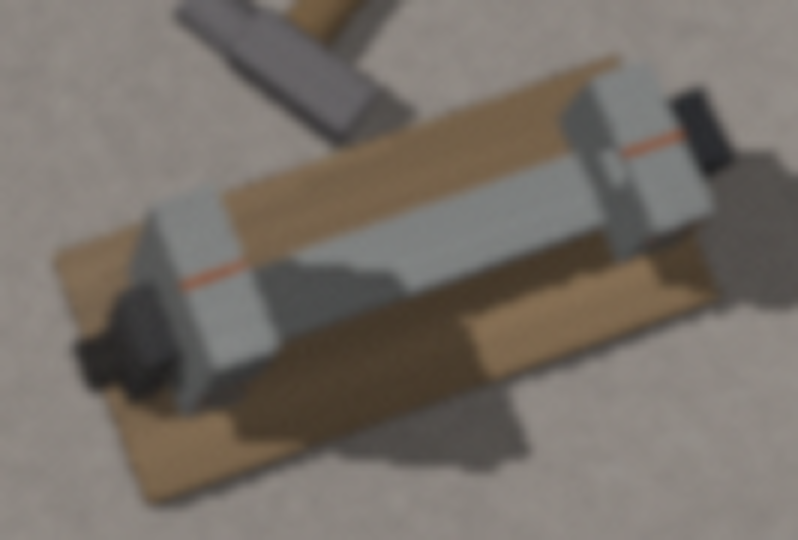

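View pics/stand_side.png

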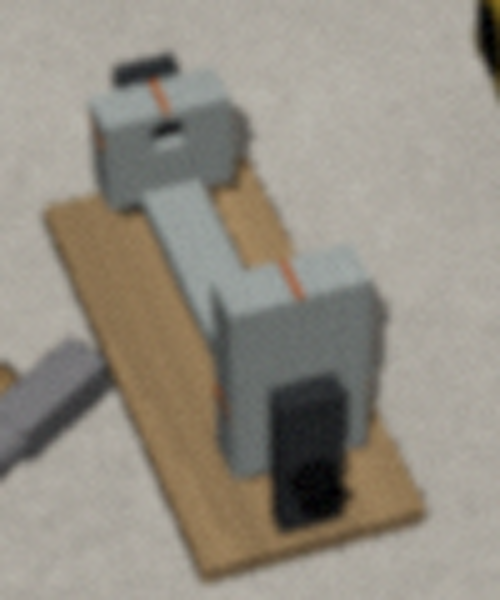

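View pics/roller.png

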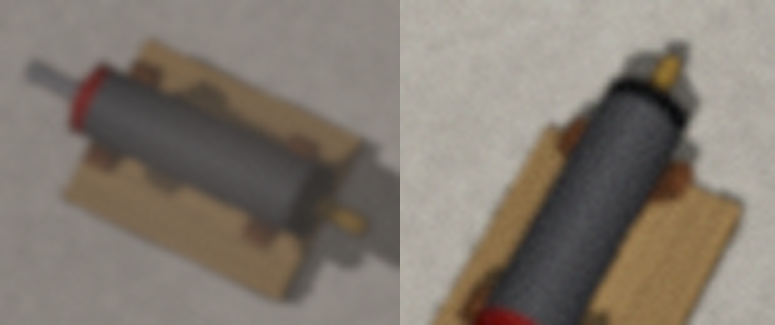

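The roller lies with its red-banded pin end to the left: top crop pin tip ≈(32,72), stub tip ≈(363,224). The tall cheek is the left one in the top view, with its inner top mark at crop px (243,265) and the short cheek's at (622,155). I'll fit both poses using both views.

```bash
cat > fit.py <<'E'
import cv2,numpy as np
from scipy.optimize import least_squares
from station import cams
P={n:cams.camera_params(n) for n in("top","side")}
def proj(n,X):
    p=P[n];K=np.array([[p["fx"],0,p["cx"]],[0,p["fy"],p["cy"]],[0,0,1]])
    return cv2.projectPoints(np.array(X,float).reshape(-1,3),p["rvec"],p["tvec"],K,None)[0].reshape(-1,2)
def uncrop(pts,x0,y0,s): return (np.array(pts,float)+.5)/s-.5+[x0,y0]
def world(q,L): c,s=np.cos(q[2]),np.sin(q[2]); L=np.asarray(L,float); return np.c_[q[0]+c*L[:,0]-s*L[:,1],q[1]+s*L[:,0]+c*L[:,1],L[:,2]]
E
python3 - <<'E'
from fit import *
# stand; h=q[3]
T=[((0,80,'t'),(243,265)),((0,104,'t'),(185,287)),((-32,80,'t'),(278,348)),((32,80,'t'),(213,187)),
((0,-80,'s'),(622,155)),((0,-104,'s'),(686,135)),((32,-80,'s'),(594,90)),((-32,-80,'s'),(648,232)),((-32,-104,'s'),(712,212)),
((55,125,'b'),(57,253)),((55,-125,'b'),(618,57)),((-55,-125,'b'),(718,295)),((-55,125,'b'),(150,500))]
S=[((0,80,'t'),(281,258)),((0,104,'t'),(301,298)),((0,-80,'s'),(168,113)),((0,-104,'s'),(152,78)),((32,92,'h'),(221,395)),((32,-92,'h'),(98,142)),
((32,-80,'s'),(106,125)),((-32,-80,'s'),(242,95)),((55,125,'b'),(205,573)),((-55,125,'b'),(424,513)),((55,-125,'b'),(47,213))]
def L(lst,h): 
    z={'t':h+.066,'s':h+.014,'b':.014,'h':h}
    return [(a/1e3,b/1e3,z[c]) for (a,b,c),_ in lst]
ot=uncrop([p for _,p in T],335,190,6);os_=uncrop([p for _,p in S],270,130,5)
def res(q,cams_=("top","side")):
    # small image shifts with prior of ~1 px per camera
    r=[]
    if "top" in cams_: r.append((proj("top",world(q,L(T,q[3])))+q[4:6]-ot).ravel())
    if "side" in cams_: r.append((proj("side",world(q,L(S,q[3])))+q[6:8]-os_).ravel())
    r.append(q[4:8]/.5); return np.concatenate(r)
for c in(("top","side"),("top",),("side",)):
    f=least_squares(res,[.32,-.15,0,.08,0,0,0,0],args=(c,),loss="soft_l1",x_scale=[.1,.1,1,.01,1,1,1,1]);print(c,f.x.round(4),f.cost)
    if len(c)==2: print(f.fun[:-4].reshape(-1,2).round(1).tolist())
# roller
rt=uncrop([(31,71),(364,224)],200,205,5); rs=np.vstack([[295.3,369.5],uncrop([(279,50)],280,285,5)])
def rr(q):
    W=world(q,[(0,.095,q[3]),(0,-.087,q[3])])
    return np.concatenate([(proj("top",W)-rt).ravel(),(proj("side",W)-rs).ravel()])
f=least_squares(rr,[.3,.15,.5,.05],x_scale=[.1,.1,1,.01]);print("roller",f.x.round(4),f.fun.reshape(-1,2).round(1).tolist())
E
```

```text
('top', 'side') [ 0.5601 -0.195   0.3895  0.0855  0.176  -0.445   0.4827  0.3595] 11.325590763459983
[[0.3, -0.0], [-0.6, 0.0], [-0.0, 0.1], [-0.1, -0.8], [0.3, 0.3], [-0.6, 0.2], [-0.6, -1.6], [1.5, 0.5], [0.6, 0.3], [-1.2, 0.1], [-0.2, -0.2], [0.8, 0.9], [-0.7, 1.2], [0.1, 0.3], [-0.1, -0.1], [0.1, -0.4], [0.2, 0.2], [0.3, 1.4], [0.0, -1.9], [-0.4, 0.3], [-1.9, 0.1], [-0.9, -0.1], [0.8, -0.7], [-1.0, -1.3]]
('top',) [ 0.5627 -0.1964  0.3917  0.0796  0.0036  0.0185  0.      0.    ] 4.091649624881821
('side',) [ 0.5585 -0.1927  0.3857  0.0871 -0.     -0.      0.0194  0.0933] 4.969748127830096
roller [ 0.5335  0.1824 -0.383   0.0548] [[-1.7, 0.9], [1.3, 1.9], [-1.4, -0.0], [-0.9, -0.4]]
```

Run:
```python
from fit import *
for n in("top","side"):
    im=cv2.imread(f"pics/{n}0.png"); hsv=cv2.cvtColor(im,cv2.COLOR_BGR2HSV).astype(int); H,S,V=hsv[...,0],hsv[...,1],hsv[...,2]
    x0,y0,w,h=(335,190,135,90) if n=="top" else (270,130,100,120)
    b=im.astype(float); sc=b[...,2]-0.5*b[...,1]-0.5*b[...,0]  # redness
    m=np.zeros(H.shape,np.uint8); m[y0:y0+h,x0:x0+w]=(((H<11)&(S>75))[y0:y0+h,x0:x0+w])
    k,l,st,c=cv2.connectedComponentsWithStats(m)
    for i in range(1,k):
        if st[i,4]>=2:
            ys,xs=np.where(l==i);ww=sc[ys,xs];print(n,"orange",st[i].tolist(),(xs@ww/ww.sum()).round(2),(ys@ww/ww.sum()).round(2))
    x0,y0,w,h=(200,205,85,65) if n=="top" else (280,285,75,95)
    m=np.zeros(H.shape,np.uint8); m[y0:y0+h,x0:x0+w]=((((H<6)|(H>172))&(S>140))[y0:y0+h,x0:x0+w])
    k,l,st,c=cv2.connectedComponentsWithStats(m)
    for i in range(1,k):
        if st[i,4]>=4: print(n,"red",st[i].tolist(),c[i].round(2))
im=cv2.imread("pics/side0.png")
c=lambda x,y,w,h,s:cv2.resize(im[y:y+h,x:x+w],None,fx=s,fy=s,interpolation=cv2.INTER_CUBIC)
cv2.imwrite("pics/side_big.png",np.hstack([c(283,140,38,60,10),c(305,180,38,60,10)]))
```

```text
top orange [439, 212, 10, 4, 12] 443.55 213.48
top orange [366, 234, 10, 4, 14] 370.18 235.4
top red [216, 221, 3, 6, 7] [216.86 223.29]
side orange [300, 145, 1, 2, 2] 300.0 145.65
side orange [326, 183, 2, 1, 2] 326.55 183.0
side orange [328, 185, 2, 5, 6] 328.48 186.87
side red [294, 347, 18, 14, 138] [302.86 352.72]
```

View pics/side_big.png

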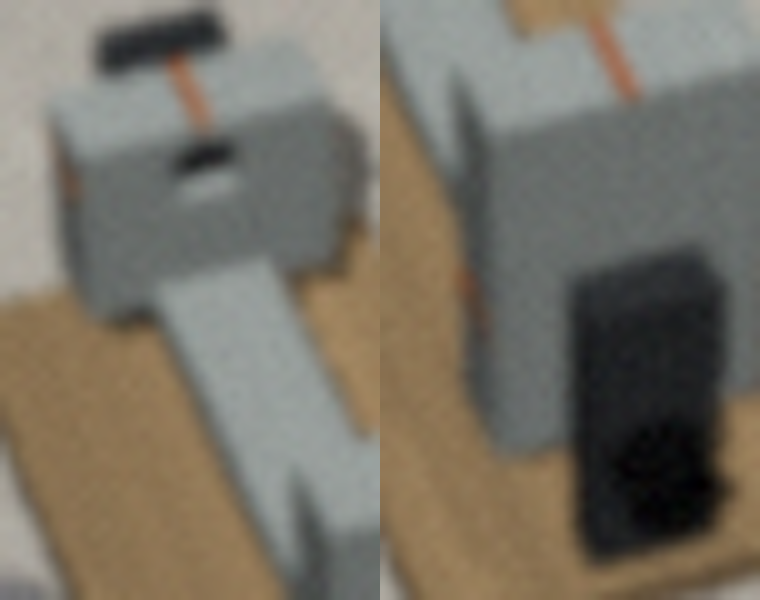

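Run:
```python
from fit import *
T=[((0,92,'t'),(370.18,235.4)),((0,-92,'s'),(443.55,213.48))]
T+=[(a,tuple(uncrop([p],335,190,6)[0])) for a,p in [((0,80,'t'),(243,265)),((0,104,'t'),(185,287)),((-32,80,'t'),(278,348)),((0,-80,'s'),(622,155)),((0,-104,'s'),(686,135)),
((55,125,'b'),(57,253)),((55,-125,'b'),(618,57)),((-55,-125,'b'),(718,295)),((-55,125,'b'),(150,500))]]
def b(p,dx): return tuple(uncrop([p],dx[0],dx[1],10)[0])
A=(283,140);B=(305-38,180)
S=[(a,b(p,A)) for a,p in [((32,-92,'h'),(67,175)),((0,-80,'h'),(207,168)),((0,-80,'c'),(217,274)),((32,-80,'b'),(95,318)),((0,-104,'s'),(175,60)),((0,-80,'s'),(205,130)),((32,-80,'s'),(78,160)),((-32,-80,'s'),(335,98))]]
S+=[(a,b(p,B)) for a,p in [((32,92,'h'),(474,300)),((0,80,'t'),(600,20)),((0,104,'t'),(633,98)),((32,104,'t'),(492,135)),((32,104,'b'),(503,455))]]
S+=[(a,tuple(uncrop([p],270,130,5)[0])) for a,p in [((55,125,'b'),(205,573)),((-55,125,'b'),(424,513)),((55,-125,'b'),(47,213))]]
def L(lst,h):
    z={'t':h+.066,'s':h+.014,'b':.014,'h':h,'c':h-.034}
    return [(a/1e3,b/1e3,z[c]) for (a,b,c),_ in lst]
ot=np.array([p for _,p in T]);os_=np.array([p for _,p in S])
def res(q,c):
    r=[]
    if "top" in c: r.append((proj("top",world(q,L(T,q[3])))+q[4:6]-ot).ravel())
    if "side" in c: r.append((proj("side",world(q,L(S,q[3])))+q[6:8]-os_).ravel())
    r.append(q[4:8]/1.); return np.concatenate(r)
for c in(("top","side"),("top",),("side",)):
    f=least_squares(res,[.56,-.19,.39,.08,0,0,0,0],args=(c,),loss="soft_l1",x_scale=[.1,.1,1,.01,1,1,1,1]);print(c,f.x.round(4),f.cost)
    if len(c)==2: print(f.fun[:-4].reshape(-1,2).round(1).tolist()); q0=f.x
# roller with the same image shifts
rt=uncrop([(31,71),(364,224),(88,98),(312,203)],200,205,5); rs=np.vstack([[295.3,369.5],uncrop([(279,50),(249,101)],280,285,5)])
def rr(q,sh):
    W=world(q,[(0,.095,q[3]),(0,-.087,q[3]),(0,.061,q[3]),(0,-.061,q[3])])
    return np.concatenate([(proj("top",W)+sh[:2]-rt).ravel(),(proj("side",W[[0,1,3]])+sh[2:]-rs).ravel()])
for sh in(np.zeros(4),q0[4:]):
  f=least_squares(rr,[.53,.18,-.4,.05],args=(sh,),loss="soft_l1",x_scale=[.1,.1,1,.01]);print("roller",f.x.round(4),f.fun.reshape(-1,2).round(1).tolist())
```

```text
('top', 'side') [ 0.5606 -0.1959  0.3923  0.0834  0.077  -0.6723  0.7389  0.2799] 22.465902556812214
[[0.2, 0.1], [-0.2, 0.3], [0.5, -0.1], [-0.3, -0.0], [0.2, -0.0], [0.3, 0.1], [-0.7, -0.0], [-0.9, -0.1], [-0.0, -0.7], [1.1, 0.4], [-0.3, 0.9], [-0.0, -0.6], [0.3, 0.2], [-0.3, -0.1], [0.1, 9.0], [0.1, 0.2], [0.3, -0.4], [0.1, -0.2], [0.0, -0.3], [0.3, 0.7], [-0.5, 0.2], [0.1, 0.1], [-0.2, 0.1], [-0.4, 9.2], [-0.7, -0.5], [1.0, -1.2], [-1.0, -1.6]]
('top',) [ 0.5623 -0.196   0.3918  0.0832  0.049   0.0035  0.      0.    ] 1.9894062529745444
('side',) [ 0.5589 -0.1961  0.3923  0.083   0.     -0.      0.0341  0.2162] 19.987117312657496
roller [ 0.5342  0.1837 -0.3956  0.056 ] [[-2.1, 0.0], [0.6, 1.9], [-0.7, 0.6], [0.9, 1.4], [-2.4, 0.0], [-0.8, -0.0], [-0.3, -0.3]]
roller [ 0.5341  0.1833 -0.3839  0.056 ] [[-2.1, -0.2], [1.0, 0.9], [-0.6, 0.3], [1.3, 0.5], [-1.1, 0.4], [-0.5, -0.1], [0.2, -0.3]]
```

The stand fit agrees across views: (0.5606, -0.196), yaw 0.392, recess height 83 mm. The roller's fitted height of 56 mm disagrees with the stated 50 mm, so I'll overlay the silhouettes to check.

Run:
```python
from fit import *
def cyl(q,r,y0,y1):
    a=np.linspace(0,2*np.pi,40); L=[(r*np.cos(t),y,q[3]+r*np.sin(t)) for y in(y0,y1) for t in a]
    return world(q,L)
out=[]
for n,x0,y0 in(("top",205,205),("side",280,285)):
    im=cv2.imread(f"pics/{n}0.png"); s=5.7; w,h=70,95
    c=cv2.resize(im[y0:y0+h,x0:x0+w],None,fx=s,fy=s,interpolation=cv2.INTER_CUBIC)
    sh=dict(top=(.08,-.67),side=(.74,.28))[n]
    for q,col in(((.5341,.1833,-.385,.056),(255,0,0)),((.5341,.1833,-.385,.050),(0,255,0))):
        for r,a,b in((.018,-.061,.061),(.005,.061,.095),(.005,-.087,-.061)):
            p=(proj(n,cyl(q,r,a,b))+sh-[x0,y0]+.5)*s-.5
            cv2.polylines(c,[cv2.convexHull(p.astype(np.float32)).astype(int)],True,col,1)
    out.append(c)
cv2.imwrite("pics/ov.png",np.hstack(out)); print(np.hstack(out).shape)
```

```text
(542, 798, 3)
```

View pics/ov.png

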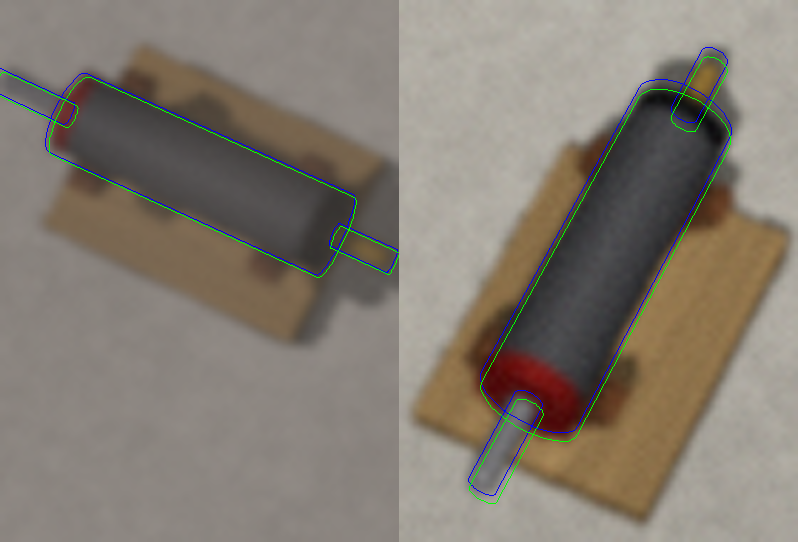

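```bash
cat >> fit.py <<'E'
from scipy.spatial.transform import Rotation as Rn
def quat(yaw,sgn):  # tool x along +-roller axis, z down
    x=sgn*np.array([-np.sin(yaw),np.cos(yaw),0]);z=np.array([0,0,-1.]);return Rn.from_matrix(np.c_[x,np.cross(z,x),z]).as_quat()
ST=np.array([.5606,-.1959]);SY=.392;H=.0832
def sp(y,z,x=0): c,s=np.cos(SY),np.sin(SY);return [ST[0]+c*x-s*y,ST[1]+s*x+c*y,z]
E
python3 - <<'E'
from fit import *
from station import manip,claw,kin
for sg in(1,-1):
    print(sg,*[None if j is None else np.round(j,2) for j in(kin.ik([.534,.1833,.032],quat(-.385,sg)),kin.ik([.534,.1833,.2],quat(-.385,sg)),kin.ik(sp(0,.15),quat(SY,sg)),kin.ik(sp(0,.06),quat(SY,sg)))])
sg=1 if abs(kin.ik([.534,.1833,.032],quat(-.385,1))[5])+abs(kin.ik(sp(0,.1),quat(SY,1))[5])<abs(kin.ik([.534,.1833,.032],quat(-.385,-1))[5])+abs(kin.ik(sp(0,.1),quat(SY,-1))[5]) else -1
print("use",sg); q=quat(-.385,sg)
manip.move_pose([.534,.1833,.15],q)
print(manip.get_force())
print(manip.move_straight([.534,.1833,.032],v=.08,threshold=6))
f0=manip.get_force();claw.gripper_to(.030,4);f1=manip.get_force()
print(f0.round(2),f1.round(2),manip.get_grip_width(),manip.get_finger_force(),manip.get_position(),manip.get_moment(),manip.get_time())
E
```

```text
1 [ 0.21  0.54  1.77 -0.    0.83  0.59] [ 0.21  0.33  1.62 -0.    1.2   0.59] [-0.45  0.42  1.61 -0.    1.11 -0.84] [-0.45  0.53  1.68 -0.    0.92 -0.84]
-1 [ 0.21  0.54  1.77 -0.    0.83 -2.55] [ 0.21  0.33  1.62 -0.    1.2  -2.55] [-0.45  0.42  1.61 -0.    1.11  2.3 ] [-0.45  0.53  1.68 -0.    0.92  2.3 ]
use 1
[ 0.43423654  0.68627781 -0.13656878]
False
[0.23 0.51 0.35] [ 3.95 -4.88 -0.2 ] 0.03602402859962411 4.013834428042173 [0.53644542 0.18257254 0.03260894] [-0.84398008 -0.59598735 -0.09970619] 4.3167
```

Run:
```python
from fit import *
from station import manip,claw,kin
q=quat(-.385,1); p=manip.get_position(); claw.gripper_to(.06,4); 
print(manip.get_position().round(4))
y=np.array([np.cos(-.385),np.sin(-.385)])
d=(p[:2]-[.534,.1833])@y*1.15; t=np.array([.534,.1833])+d*y; print(d)
manip.move_straight([*t,.032],v=.02);f0=manip.get_force(); print(manip.get_position().round(4))
claw.gripper_to(.030,4);f1=manip.get_force()
print(f0.round(2),f1.round(2),manip.get_moment().round(3),manip.get_grip_width(),manip.get_position().round(4),t)
```

```text
[0.5338 0.1834 0.032 ]
0.0029205569088789902
[0.5369 0.1821 0.032 ]
[-1.01  0.24  0.23] [ 0.34 -0.5  -0.58] [-0.003  0.095 -0.017] 0.03624372568179571 [0.5366 0.1822 0.032 ] [0.53670677 0.18220316]
```

Run:
```python
from fit import *
from station import manip,claw,kin,cams
claw.gripper_to(.030,55); print(manip.get_force().round(2),manip.get_grip_width())
p=manip.get_position(); manip.move_straight([p[0],p[1],.18],v=.08); print("held",manip.get_force().round(2),manip.get_moment().round(3))
manip.move_pose(sp(-.012,.19),quat(SY,1)); manip.sleep(.3)
F=np.array([manip.get_force() for _ in range(10)])
print(F.mean(0).round(2),F.std(0).round(2),manip.get_moment().round(3),manip.get_position().round(4),sp(-.012,.19),manip.get_grip_width(),manip.get_time())
for n in("top","side"): cv2.imwrite(f"pics/{n}1.png",cams.read_camera(n)[:,:,::-1])
def cyl(q,r,y0,y1):
    a=np.linspace(0,2*np.pi,40); return world(q,[(r*np.cos(t),y,q[3]+r*np.sin(t)) for y in(y0,y1) for t in a])
out=[]; P0=manip.get_position()
for n in("top","side"):
    im=cv2.imread(f"pics/{n}1.png"); s=4
    sh=np.array(dict(top=(.08,-.67),side=(.74,.28))[n]); q=(P0[0],P0[1],SY,P0[2]+.019)
    cc=proj(n,[P0])[0].astype(int); x0,y0=cc-[50,65]; im=im[y0:y0+130,x0:x0+100]
    c=cv2.resize(im,None,fx=s,fy=s,interpolation=cv2.INTER_CUBIC)
    for r,a,b in((.018,-.061,.061),(.005,.061,.095),(.005,-.087,-.061)):
        u=(proj(n,cyl(q,r,a,b))+sh-[x0,y0]+.5)*s-.5
        cv2.polylines(c,[cv2.convexHull(u.astype(np.float32)).astype(int)],True,(0,255,0),1)
    out.append(c)
cv2.imwrite("pics/held.png",np.hstack(out))
```

```text
[-1.23  0.5  -0.46] 0.03515432633570372
held [-0.15 -0.38 -3.53] [-0.015  0.068  0.05 ]
[ 1.15  0.42 -4.59] [0. 0. 0.] [-0.081 -0.021  0.008] [ 0.5654 -0.2062  0.19  ] [np.float64(0.565184449659597), np.float64(-0.20698976200459776), 0.19] 0.0347401806633355 9.6667
```

View pics/held.png

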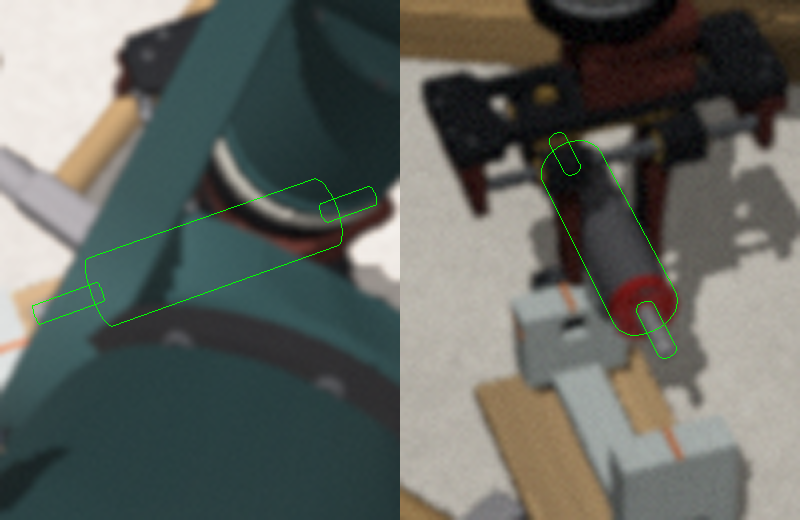

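```bash
cat >> fit.py <<'E'
from station import manip,claw,kin
def loc(): # stand-frame TCP (mm), force in stand frame, moment
    p=manip.get_position();R=Rn.from_euler('z',-SY); d=R.apply(p-[*ST,0])*1e3
    return d.round(2),R.apply(manip.get_force()).round(2),R.apply(manip.get_moment()).round(3)
E
python3 - <<'E'
from fit import *
manip.move_straight(sp(-.024,.19),v=.08); manip.move_straight(sp(-.024,.104),v=.08,threshold=6); manip.sleep(.2);print(*loc())
for y in np.arange(-22,-8,1.):
    manip.move_straight(sp(y/1e3,.104),v=.03); manip.sleep(.05); l=loc(); print(y,*l)
    if l[1][1]<-3.5: break
print(manip.get_time())
E
```

```text
[  0.23 -24.26 104.51] [-0.25  0.88 -3.79] [-0.065  0.05   0.037]
-22.0 [-1.0000e-02 -2.1910e+01  1.0408e+02] [-0.14 -0.17 -4.04] [-0.05   0.024  0.014]
-21.0 [ 1.0000e-02 -2.0990e+01  1.0399e+02] [-0.06 -0.12 -3.22] [ 0.008  0.088 -0.046]
-20.0 [ -0.   -19.94 104.01] [-0.15 -0.6  -4.2 ] [-0.053  0.08  -0.025]
-19.0 [  0.   -18.98 104.01] [ 0.28  0.65 -2.79] [-0.073  0.056  0.028]
-18.0 [-1.000e-02 -1.797e+01  1.040e+02] [-0.07  0.1  -4.22] [-0.04   0.053  0.039]
-17.0 [ 2.0000e-02 -1.7000e+01  1.0403e+02] [ 0.06  0.5  -4.02] [-0.105  0.009 -0.005]
-16.0 [ 1.0000e-01 -1.6510e+01  1.0417e+02] [-0.49 -1.19 -2.86] [-0.333  0.035  0.019]
-15.0 [ 7.0000e-02 -1.5120e+01  1.0405e+02] [ 0.01 -2.06 -2.94] [-0.442  0.088  0.025]
-14.0 [ 1.0000e-01 -1.3990e+01  1.0405e+02] [-0.39 -3.37 -3.82] [-0.408  0.027 -0.003]
-13.0 [ 6.000e-02 -1.299e+01  1.040e+02] [ 0.72 -2.12 -3.17] [-0.523  0.038 -0.058]
-12.0 [ 7.0000e-02 -1.1980e+01  1.0403e+02] [-0.08 -2.77 -3.18] [-0.489 -0.05  -0.055]
-11.0 [ 5.0000e-02 -1.0950e+01  1.0403e+02] [-0.21 -2.93 -4.68] [-0.533 -0.03  -0.107]
-10.0 [ 5.0000e-02 -9.9500e+00  1.0402e+02] [-0.1  -2.57 -3.23] [-0.548 -0.061 -0.073]
-9.0 [ 5.0000e-02 -8.9800e+00  1.0402e+02] [ 0.86 -4.58 -3.93] [-0.548 -0.062 -0.085]
15.6917
```

```bash
cat >> fit.py <<'E'
def avg(n=6,dt=.02):
    A=[]
    for _ in range(n): manip.sleep(dt); A.append(np.r_[loc()])
    A=np.array(A); return A.mean(0).round(2)
E
sed -i 's/A.append(np.r_\[loc()\])/A.append(np.concatenate(loc()))/' fit.py
python3 - <<'E'
from fit import *
manip.move_straight(sp(.0083,.104),v=.04); print(avg())
for z in (96,88,82,78,75,73,71):
    manip.move_straight(sp(.0083,z/1e3),v=.03); a=avg(4); print(z,a)
    if abs(a[4])>14 or abs(a[5]+4)>12: print("STOP");break
print(manip.get_time())
E
```

```text
[ 3.2000e-01  7.2400e+00  1.0435e+02  2.0000e-02 -6.5500e+00 -4.0800e+00
 -1.0800e+00 -0.0000e+00 -4.0000e-02]
96 [ 6.900e-01  6.890e+00  9.673e+01  5.700e-01 -5.880e+00 -1.370e+00
 -8.900e-01 -0.000e+00 -3.000e-02]
88 [ 8.100e-01  6.830e+00  8.873e+01  9.700e-01 -6.540e+00 -1.950e+00
 -9.200e-01 -6.000e-02 -4.000e-02]
82 [ 9.200e-01  6.800e+00  8.278e+01  7.800e-01 -5.940e+00 -1.180e+00
 -9.200e-01 -1.100e-01 -8.000e-02]
78 [ 1.02  6.74 78.8   1.38 -5.92 -1.7  -0.94 -0.14 -0.09]
75 [ 1.13  6.68 75.86  1.65 -5.78 -1.42 -0.9  -0.17 -0.09]
73 [ 1.13  6.66 73.93  1.03 -6.22 -1.05 -0.89 -0.13 -0.1 ]
71 [-5.000e-02  7.860e+00  7.076e+01 -4.400e-01 -4.850e+00 -8.680e+00
 -1.130e+00  3.000e-02  0.000e+00]
19.0583
```

Run:
```python
from fit import *
manip.sleep(.2);print(avg(8)); 
for z in (70,69,68,67):
    manip.move_straight(sp(.0083,z/1e3),v=.02); a=avg(5); print(z,a)
    if a[4]<-9 or a[5]>2 : print("STOP");break
print(manip.get_time())
```

```text
[-4.500e-01  8.290e+00  7.066e+01 -8.000e-01 -4.690e+00 -9.070e+00
 -1.250e+00  2.000e-01  7.000e-02]
70 [-0.36  8.18 69.9  -1.17 -5.13 -7.09 -1.13  0.26  0.1 ]
69 [-0.29  8.11 69.13 -1.65 -4.78 -5.38 -0.99  0.29  0.11]
68 [-0.24  8.04 68.33 -1.44 -4.86 -3.89 -0.87  0.34  0.13]
67 [-0.19  7.96 67.53 -1.76 -4.5  -2.66 -0.75  0.35  0.16]
20.725
```

Run:
```python
from fit import *
for x,z in ((0,66),(0,65),(-1,65),(-2,65),(-3,65)):
    manip.move_straight(sp(.0083,z/1e3,x/1e3),v=.02); a=avg(6); print(x,z,a)
    if a[4]<-9 or a[5]>3 : print("STOP");break
print(manip.get_time())
```

```text
0 66 [-1.000e-02  7.840e+00  6.672e+01 -2.060e+00 -4.480e+00 -1.270e+00
 -6.500e-01  3.300e-01  1.100e-01]
0 65 [ 3.300e-01  7.680e+00  6.584e+01 -9.200e-01 -4.620e+00 -1.630e+00
 -6.600e-01  2.200e-01  6.000e-02]
-1 65 [-0.1   7.51 65.85  0.86 -4.88 -1.34 -0.66 -0.08 -0.09]
-2 65 [-0.97  7.49 65.77  1.21 -4.93 -1.92 -0.73 -0.16 -0.1 ]
-3 65 [-1.77  7.43 65.77  2.19 -5.17 -2.22 -0.77 -0.28 -0.17]
22.475
```

Run:
```python
from fit import *
manip.move_straight(sp(.0083,.064,.0),v=.02); print(avg(6))
for y in (7,6,5,4,3,2,1,0,-1,-2):
    manip.move_straight(sp(y/1e3,.064,0),v=.02); a=avg(5); print(y,a)
    if a[4]>-1.2 or a[5]>4 or a[5]<-9: print("STOP");break
print(manip.get_time())
```

```text
[ 1.800e-01  7.930e+00  6.442e+01 -7.000e-01 -5.040e+00 -1.800e+00
 -7.400e-01  1.300e-01  5.000e-02]
7 [ 1.000e-01  6.780e+00  6.418e+01 -2.000e-01 -4.750e+00 -1.450e+00
 -6.500e-01  1.200e-01  5.000e-02]
6 [ 6.000e-02  5.920e+00  6.403e+01 -4.200e-01 -5.010e+00 -1.720e+00
 -6.500e-01  6.000e-02  3.000e-02]
5 [ 3.00e-02  4.95e+00  6.40e+01 -1.10e-01 -4.49e+00 -1.45e+00 -5.80e-01
  6.00e-02  0.00e+00]
4 [ 1.000e-02  3.960e+00  6.399e+01 -1.900e-01 -4.210e+00 -1.730e+00
 -5.700e-01  5.000e-02 -1.000e-02]
3 [-2.000e-02  2.970e+00  6.398e+01 -1.600e-01 -4.200e+00 -1.620e+00
 -5.300e-01  5.000e-02 -1.000e-02]
2 [-3.000e-02  1.970e+00  6.399e+01 -4.500e-01 -4.220e+00 -1.020e+00
 -5.200e-01  3.000e-02  1.000e-02]
1 [-3.000e-02  9.700e-01  6.399e+01 -1.100e-01 -3.820e+00 -1.790e+00
 -5.000e-01  6.000e-02 -2.000e-02]
0 [-5.000e-02 -0.000e+00  6.396e+01 -2.000e-01 -3.850e+00 -1.880e+00
 -4.400e-01  4.000e-02  3.000e-02]
-1 [-5.000e-02 -1.010e+00  6.398e+01 -4.400e-01 -3.460e+00 -1.840e+00
 -4.400e-01  1.100e-01  2.000e-02]
-2 [-5.000e-02 -2.030e+00  6.397e+01 -5.900e-01 -3.110e+00 -1.810e+00
 -4.400e-01  8.000e-02  5.000e-02]
26.2167
```

Run:
```python
from fit import *
for y in np.arange(-2.4,-6,-.4):
    manip.move_straight(sp(y/1e3,.064,0),v=.01); a=avg(5); print(y.round(1),a)
    if a[4]>-1.6: break
print("-- lower", manip.get_time())
y=max(y,a[1]); 
for z in np.arange(63.4,59,-.6):
    manip.move_straight(sp(y/1e3,z/1e3,0),v=.01); a=avg(5); print(z.round(1),a)
    if a[5]>0: break
print(manip.get_time())
```

```text
-2.4 [-5.000e-02 -2.400e+00  6.398e+01 -6.500e-01 -3.320e+00 -2.190e+00
 -4.000e-01  1.300e-01  3.000e-02]
-2.8 [-3.000e-02 -2.790e+00  6.398e+01 -5.500e-01 -3.660e+00 -1.940e+00
 -4.000e-01  1.300e-01  5.000e-02]
-3.2 [-4.000e-02 -3.120e+00  6.397e+01 -2.000e-01 -2.700e+00 -1.930e+00
 -3.600e-01  1.200e-01  5.000e-02]
-3.6 [-7.000e-02 -3.300e+00  6.395e+01  3.100e-01 -1.580e+00 -1.810e+00
 -1.300e-01  7.000e-02  3.000e-02]
-- lower 27.55
63.4 [ 4.000e-02 -3.270e+00  6.335e+01  5.700e-01 -1.360e+00 -1.950e+00
 -1.800e-01  5.000e-02  2.000e-02]
62.8 [ 6.000e-02 -3.290e+00  6.274e+01  1.500e-01 -1.180e+00 -2.560e+00
 -1.900e-01  1.000e-02 -1.000e-02]
62.2 [ 9.00e-02 -3.32e+00  6.22e+01  3.50e-01 -1.15e+00 -1.95e+00 -1.80e-01
 -5.00e-02  3.00e-02]
61.6 [ 8.000e-02 -3.320e+00  6.175e+01  1.300e-01  1.000e-02  4.600e-01
 -1.200e-01  0.000e+00  0.000e+00]
28.8833
```

Run:
```python
from fit import *
from station import cams
claw.gripper_to(.030,20);print(avg(4));claw.gripper_to(.030,6);print(avg(4));claw.gripper_to(.030,3);print(avg(4))
claw.gripper_to(.042);claw.gripper_to(.064);print(avg(4))
manip.move_straight(sp(-.0033,.2,0),v=.1,threshold=8);manip.move_straight(sp(-.0033,.26,0),v=.15)
q=manip.get_joint_positions();q[0]+=.7;manip.move_joints(q);print(manip.get_time())
def cyl(q,r,y0,y1):
    a=np.linspace(0,2*np.pi,40); return world(q,[(r*np.cos(t),y,q[3]+r*np.sin(t)) for y in(y0,y1) for t in a])
out=[]
for n,x0,y0 in(("top",340,180),("side",270,130)):
    im=cams.read_camera(n)[:,:,::-1].copy();cv2.imwrite(f"pics/{n}2.png",im);s=4
    c=cv2.resize(im[y0:y0+120,x0:x0+100],None,fx=s,fy=s,interpolation=cv2.INTER_CUBIC)
    sh=np.array(dict(top=(.08,-.67),side=(.74,.28))[n]); Q=(*sp(-.001,0)[:2],SY,H-.003)
    u=(proj(n,cyl(Q,.018,-.061,.061))+sh-[x0,y0]+.5)*s-.5
    cv2.polylines(c,[cv2.convexHull(u.astype(np.float32)).astype(int)],True,(0,255,0),1); out.append(c)
cv2.imwrite("pics/final.png",np.hstack(out))
```

```text
[ 6.000e-02 -3.330e+00  6.172e+01 -9.000e-02 -1.400e-01  1.810e+00
 -1.100e-01  1.000e-02  2.000e-02]
[ 5.000e-02 -3.290e+00  6.169e+01 -1.000e-02  1.900e-01  2.460e+00
 -4.000e-02  4.000e-02 -1.800e-01]
[ 3.000e-02 -3.300e+00  6.165e+01  4.500e-01 -1.600e-01  2.350e+00
 -3.000e-02 -0.000e+00 -2.000e-02]
[ 0.000e+00 -3.300e+00  6.162e+01 -2.400e-01 -1.400e-01  1.000e-01
 -3.000e-02  4.000e-02 -1.000e-02]
34.2917
```

View pics/final.png

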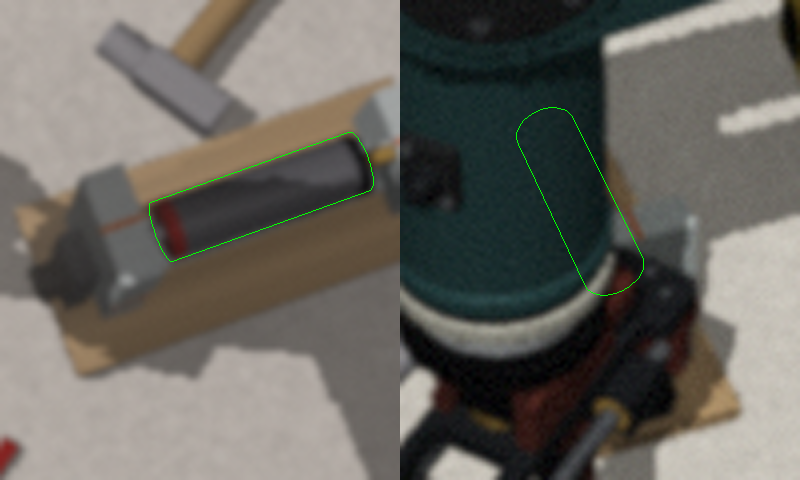

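The top view shows the roller on its predicted home outline. The arm blocks the side view, so I'll clear it for one last check.

Run:
```python
from fit import *
from station import cams
q=manip.get_joint_positions();q[0]=-1.15;manip.move_joints(q);print(manip.get_time())
def cyl(q,r,y0,y1):
    a=np.linspace(0,2*np.pi,40); return world(q,[(r*np.cos(t),y,q[3]+r*np.sin(t)) for y in(y0,y1) for t in a])
n="side";x0,y0,s=270,130,6
im=cams.read_camera(n)[:,:,::-1].copy()
c=cv2.resize(im[y0:y0+98,x0:x0+100],None,fx=s,fy=s,interpolation=cv2.INTER_CUBIC);d=c.copy()
u=(proj(n,cyl((*sp(-.001,0)[:2],SY,H-.003),.018,-.061,.061))+[.74,.28]-[x0,y0]+.5)*s-.5
cv2.polylines(c,[cv2.convexHull(u.astype(np.float32)).astype(int)],True,(0,255,0),1)
cv2.imwrite("pics/final2.png",c)
```

```text
37.0917
```

View pics/final2.png

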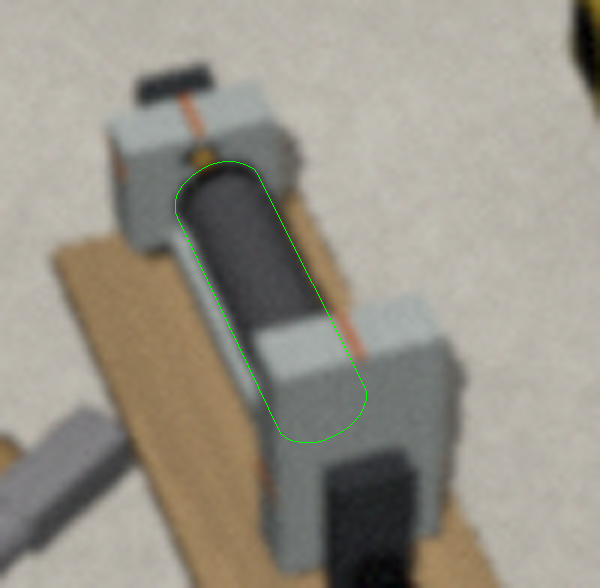

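The roller lies on the predicted home outline: stub in the short cheek's recess at about (205,155), tube level, other things undisturbed.

```bash
python3 -c "
from station import manip,ticket
print(abs(manip.get_joint_velocities()).max());print(ticket.sign_off())"
```

```text
0.0023507567606554603
the job is handed in; nothing more can be done
None
```

The roller is fitted in the stand, with the pin in the tall cheek's recess and the stub home in the short one by force readings and both camera views; it is level and released, and the job was handed in at about 37 s.

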